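# Set the telescoping rest level and lay the stirrer shaft on it

### The arm

A 6-joint arm with a two-finger parallel gripper is mounted at the origin on a cart in front of the work surface, level with it; the furniture and walls round the work are solid. World frame = base frame: x ahead of the robot, y to its left, z up, the work surface at z = 0. Lengths are in m, angles in rad, forces in N, time in s.
With the tool pointing down it reaches from about 0.375 to 0.9 m from the base axis. Payload 3.1 kg.
Tool frame: the origin (TCP) lies between the finger pads; the fingertips stand 11 mm ahead of it and the grasp point (between the pads) lies 8 mm behind it; z points along the fingers, y is the line along which they close (so a half turn about z gives the same grasp; the last joint's range is limited). The gripper opens to 85 mm and grips with 20 to 120 N. Pads are 22 mm wide; open, the fingers measure 114 mm over their backs; the gripper's body (76 mm by 85 mm) begins 54 mm behind the grasp point. The pads swing forward as they close: fully open they stand 13 mm farther back than shut.
Start: joints at [1.097, 0.527, 1.433, -0, 1.181, -0.178], TCP at [0.182, 0.598, 0.242] pointing down, gripper open.
Joint ranges: [-3.08, 3.08], [-0.75, 2.2], [0.22, 2.44], [-1.43, 4.57], [0, 2.65], [-2.85, 2.85]. Speed limits (rad/s): [2.79, 2.79, 3.14, 3.14, 3.14, 3.14].

### API

Orientations are given as a unit quaternion [x, y, z, w].
In Python, from cell import sense, grab_frame, camera_params, close_job, boxes_of, trace, pinpoint gives the robot as it stands. The module is installed in compiled form; this text tells all that it offers.
- The arm moves only by the tool carry_out, never from a script. Its argument "commands" is a list of rows, each a list of 7 numbers: the shift along the tool's x, y, z as a fraction of full scale, then the turn, a rotation vector about the tool's x, y, z as a fraction of full scale, then the closure, from 0 (fully open) to 1 (shut). A call has exactly 10 rows; each row shifts and turns the commanded pose from where the row before left it, along the tool's axes as they then stand; what a row does not reach is not made up. Full scale, the value 1, is 0.03 m for a shift and pi rad for a turn. A row lasts 1/12 s, in which the tool goes at most 41.7 mm and 7.16 degrees, less where a joint would pass 70% of its speed; a pose out of reach is approached as far as the arm can. A call with a number of a shift or a turn outside -1 to 1 is refused whole. A call with a gripper value outside its range is refused whole. The fingers move at their own pace and stop on an object; the grip force is fixed at half the most. Time passes only in rows, so rows that do not move let the fingers close, or fill a call up. It gives the time, the measured TCP pose, the force, the opening and the grip force at its end, in the units of the state.
- sense(): the state, without advancing time (a new reading comes with each control period).
- grab_frame(name): name is "scene" or "top" or "wrist"; returns (picture, depth): 400x640x3 uint8, blue, green, red; 400x640 float32, m along the optical axis (not along the pixel's ray), 0 where there is no reading.
- camera_params(name): a dict with "mtx" (3x3 intrinsics, pixels), "T" (4x4, takes a point from camera to world coordinates). Camera axes: x right, y down, z forward; pixel columns grow to the right and rows downward; lengths in m; the calibration is good to about 2 mm. A picture is of the moment at which its call begins: read the wrist's pose just before it. camera_params takes no time and is no camera call; for the wrist camera it gives the pose at the moment of the call.
- close_job(): hands the job in; it is judged then, once.
Trained networks look in the newest picture that a camera, given by its name, has taken for a name from the list of things; names that differ only in an ending like _2 or _b are one class to them, and where a whole thing is asked for, a point or a joint stands for the part that bears it (a point fixed in the world has none). Each returns a list of dicts, best first, with "score" (0 to 1); they miss things now and then, are a little off and sometimes report something else, mostly with a low value. They report only what shows in the picture. A call takes as long as a camera call.
- boxes_of(camera, query): "point" ([x, y, z] in m, in the coordinates of the camera as it stood for that picture, good to about 4 mm: the middle of the surface that is visible of it).
- trace(camera, query): "region" (400x640 bool, what is visible of it).
- pinpoint(camera, query): "point" ([x, y, z] in m, in the coordinates of the camera as it stood for that picture, good to about 4 mm: a listed point, or the origin of a listed thing).
The state is a dict: "t": time; "q": joint angles; "joint_velocities": joint speeds; "tau": joint torques, N m; "position": TCP position; "ee_rot": TCP orientation; "wrist_force": force on the tool from outside, world axes, zero at the start; "ft_torque": the same for the moment, N m; "finger_gap": opening from 0.0 (shut) to 1.0 (fully open); "gripper_force": force on a finger pad.
Only numpy, scipy, OpenCV 4.12 (cv2) and the standard library are available. Lean on these libraries where they do the work, as an engineer would, in place of code of your own. Each camera call takes 0.05 s, during which the arm holds its last target. There are 200 camera calls.

### The job

Pull the V-head of the telescoping post straight up, out of its tube, until the sprung brass button pops out through the upper hole and locks it level with the fixed V-head. Then lay the steel stirrer shaft across both V-heads, roughly centred between them, so that it lies level, and let go. Leave the amber bottle, the blue slide box and the tube rack where they are.

Things in the scene. Friction and masses are not known exactly. Their poses are not given: they have to be found in the camera images.
- rest: The rest, fixed to the bench: blue base plate 90 x 210 x 12 mm (origin: centre of its underside) with two posts. Axes: y runs from the plain round fixed post (y = -70 mm) to the telescoping post (y = +70 mm), a grey square tube 30 mm wide, its top 108 mm above the bench, with two holes and the button in its -x face; the upper hole is 93 mm above the bench. z is up
- rest_mid (a point): Where the middle of the shaft belongs: on the level line through both V channels (along the rest's y), half-way between the V-heads (each 70 mm away), about 183 mm above the bench. Same axes as the rest
- pull_head (a point): Centre of the aluminium V-head on the inner tube, to be pulled up: a block 44 mm along x, 26 along y, 38 high (its top is 19 mm above this point); same axes as the rest. Grip its two flat sides facing +x and -x. The 90 degree V in its top, 28 mm wide at the mouth, runs along y; the axis of the shaft lies 33 mm above the head's underside, 14 mm above this point
- fixed_head (a point): Centre of the V-head on the fixed post: same block, same axes, its top 187 mm above the bench; 140 mm from the pulled head
- slide (a joint): How far the inner tube is pulled out, m. 0 is lowest; it starts anywhere from 0.001 to 0.022, held by a light drag (3 N besides its own 0.25 kg; the shaft would sink it). The button meets the upper hole at 0.036 (1.5 mm play each way); then the heads are level. End stop at 0.052. Pull at 20 mm/s or slower, or the button may miss the hole. Once out, the button locks it both ways
- button (a joint): How far the brass button (9 mm across) is out, in m: about 0 pushed in behind the tube wall, about 0.008 popped through a hole. It springs out by itself when it stands at the hole (12 mm wide); it need not be pressed
- shaft_mid (a point): Middle of the loose stirrer shaft: a plain steel rod 16 mm in diameter and 190 mm long with black ends and two thin red rings, lying on the bench, about 0.24 kg. Its x axis runs along the rod; both ends are alike
- amber_bottle: Bystander: loose amber bottle with a black cap, 54 mm in diameter, 106 mm high; origin at the centre of its underside
- slide_case: Bystander: loose dark blue slide box 35 x 84 x 32 mm; origin at the centre of its underside
- tube_rack: Bystander: loose lime green tube rack with capped tubes, 64 x 125 x 118 mm; origin at the centre of its underside

How it is judged:
On the way, in this order (a step that is already met when the one before it is completed fails the run):
1. the button has popped out through the upper hole (value of joint button above 0.006 m and value of joint slide between 0.031 and 0.041 m), for 0.2 s.
2. the shaft has been lifted above the rest (height (world z) of shaft_mid above 0.1 m), for 0.1 s.
At the end, for the whole second after the job is handed in: The button is out through the upper hole (more than 6 mm, slide between 31 and 41 mm), and the shaft lies at rest in both V channels: its middle within 6 mm of the level line in height and sideways, within 20 mm of half-way along it, and its axis within 0.06 rad of that line (all of step 1 and z of shaft_mid in the frame of rest_mid between -0.006 and 0.006 m and x of shaft_mid in the frame of rest_mid between -0.006 and 0.006 m and y of shaft_mid in the frame of rest_mid between -0.02 and 0.02 m and angle between the x axis of shaft_mid and the y axis of rest_mid, either way round below 0.06 rad and linear speed of shaft below 0.02 m/s); the robot touches nothing.
It fails at once if the amber bottle, the slide box or the tube rack was moved by more than 30 mm (distance of any of amber_bottle, slide_case, tube_rack from where it was at the start of the episode above 0.03 m).
It also fails if it takes over 54 s, if anything falls off the work surface, if the arm or the gripper's body presses on something with over 40 N, if the wrist force passes 120 N, or if a joint passes its speed limit or range.

## Working session

There is one attempt and no reset: what is moved stays moved. The work goes in short steps, Python scripts to look and compute and a tool call to move; the robot and the scene stay as the last step left them, time stands still between calls to the robot, and variables do not carry over. Pictures are saved under pics/ and viewed, at most 10 in all, crops included, and the job is handed in when it is done.

Besides the shell and the picture viewer there is one more tool, called after ">>>" as a command line: name --pt "numbers of a row" for each row, then --argument value for the rest. carry_out: Moves the arm, as the interface text tells. Its arguments: {"type":"object","properties":{"commands":{"type":"array","items":{"type":"array","items":{"type":"number","minimum":-1,"maximum":1}}}},"required":["commands"]}

```bash
mkdir -p pics; cat > h.py <<'E'
import numpy as np, cv2
from cell import *
np.set_printoptions(precision=4,suppress=True)
def w(cam,p):
    T=camera_params(cam)["T"]; return (np.array(T)@np.r_[p,1])[:3]
def pts(cam,q,d,region):
    K=np.array(camera_params(cam)["mtx"]);T=np.array(camera_params(cam)["T"])
    v,u=np.nonzero(region&(d>0)); z=d[v,u]
    P=np.c_[(u-K[0,2])/K[0,0]*z,(v-K[1,2])/K[1,1]*z,z]
    return P@T[:3,:3].T+T[:3,3]
E
python3 - <<'E'
from h import *
s=sense();print(s)
for c in ["scene","top"]:
    im,d=grab_frame(c);cv2.imwrite(f"pics/{c}0.png",im)
    print(c,np.array(camera_params(c)["T"]))
    for q in ["rest","rest_mid","pull_head","fixed_head","shaft_mid","amber_bottle","slide_case","tube_rack"]:
        print(q,[(round(r["score"],2),w(c,r["point"])) for r in pinpoint(c,q)[:2]])
    for q in ["shaft_mid"]:
        for r in trace(c,q)[:1]:
            P=pts(c,q,d,r["region"]); m=P.mean(0); U,S,V=np.linalg.svd(P-m,full_matrices=False); t=(P-m)@V[0]
            print("shaft",len(P),m,V[0],t.min(),t.max(),P[:,2].max())
E
```

```text
{'t': 0.0, 'q': array([ 1.0965,  0.5285,  1.4339, -0.    ,  1.1814, -0.1785]), 'joint_velocities': array([-0.0003,  0.0002,  0.0005, -0.0004,  0.0001, -0.0008]), 'tau': array([ -0.0004, -44.2353, -17.8028,  -0.0001,   0.0084,  -0.    ]), 'position': array([0.1819, 0.5972, 0.2413]), 'ee_rot': array([ 0.1474,  0.9891, -0.001 , -0.0003]), 'wrist_force': array([ 0.3671, -0.0272, -0.1047]), 'ft_torque': array([-0.0309,  0.0415, -0.0301]), 'gripper_force': 0.0, 'finger_gap': 0.9962754322803541}
scene [[ 0.8514 -0.2659  0.4521  0.2024]
 [-0.5242 -0.4042  0.7496 -0.5791]
 [-0.0166 -0.8752 -0.4835  0.5456]
 [ 0.      0.      0.      1.    ]]
rest [(0.92, array([0.5068, 0.1729, 0.0039])), (0.55, array([0.5082, 0.173 , 0.1789]))]
rest_mid [(0.71, array([0.5077, 0.1699, 0.1779]))]
pull_head [(0.77, array([0.5074, 0.242 , 0.1474]))]
fixed_head [(0.94, array([0.5046, 0.1029, 0.1676])), (0.57, array([ 0.7731, -0.1916, -0.0004]))]
shaft_mid [(0.57, array([0.4505, 0.4084, 0.0066]))]
amber_bottle [(0.91, array([ 0.7388,  0.2594, -0.0041]))]
slide_case [(0.7, array([0.5048, 0.1033, 0.167 ])), (0.69, ar
[... 243 characters left out ...]
.5035]
 [-0.9999  0.0029 -0.0141  0.1067]
 [ 0.0136 -0.1442 -0.9895  0.9985]
 [ 0.      0.      0.      1.    ]]
rest [(0.7, array([ 0.505 ,  0.1728, -0.0021])), (0.64, array([ 0.7424,  0.262 , -0.0042]))]
rest_mid [(0.65, array([0.5076, 0.1738, 0.1859]))]
pull_head [(0.64, array([0.5102, 0.2415, 0.1508]))]
fixed_head [(0.56, array([0.505 , 0.1022, 0.1694]))]
shaft_mid [(0.74, array([0.4573, 0.4073, 0.0085]))]
amber_bottle [(0.94, array([ 0.7433,  0.2595, -0.0034]))]
slide_case [(0.97, array([0.64  , 0.3012, 0.0041]))]
tube_rack [(0.87, array([ 0.7713, -0.1873,  0.    ]))]
shaft 460 [0.4528 0.4082 0.0137] [-1.     -0.0075  0.0025] -0.09353985655971754 0.09273917902854814 0.020479109398110262
```

View pics/scene0.png

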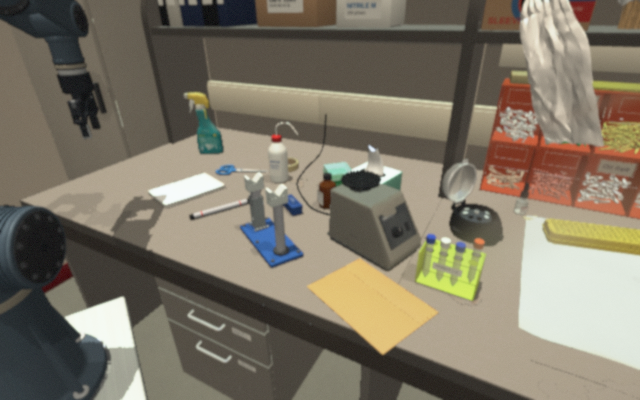

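View pics/top0.png

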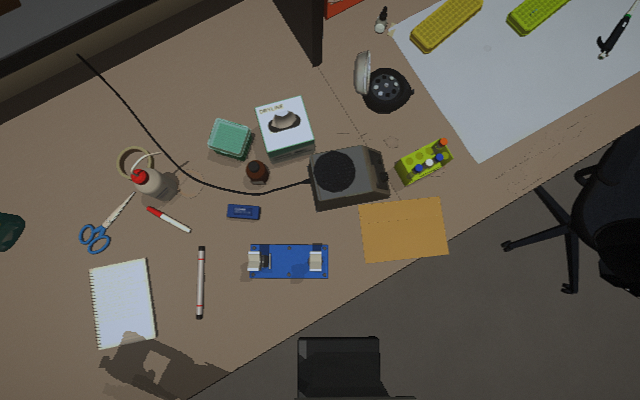

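```bash
python3 - <<'E'
from h import *
for c in ["scene","top"]:
    im,d=grab_frame(c)
    for q in ["pull_head","fixed_head"]:
        for r in trace(c,q)[:1]:
            P=pts(c,q,d,r["region"]); print(c,q,len(P))
            for lo,hi in [(.13,.15),(.15,.2)]:
                Q=P[(P[:,2]>lo)&(P[:,2]<hi)]
                if len(Q)>10: print(lo,np.percentile(Q,[1,50,99],axis=0), cv2.minAreaRect(Q[:,:2].astype(np.float32)))
    from numpy import *
    for r in trace(c,"rest")[:1]:
        P=pts(c,"rest",d,r["region"]);Q=P[(P[:,2]<.02)&(P[:,2]>.006)]
        print("rest",len(P),cv2.minAreaRect(Q[:,:2].astype(np.float32)))
E
```

```text
scene pull_head 355
0.13 [[0.4838 0.2263 0.1304]
 [0.5026 0.2296 0.1412]
 [0.5262 0.2527 0.1498]] ((0.5051217675209045, 0.24104465544223785), (0.043451037257909775, 0.031169865280389786), 3.7468326091766357)
0.15 [[0.484  0.2272 0.1501]
 [0.5114 0.2338 0.1564]
 [0.5272 0.2536 0.1637]] ((0.5061244368553162, 0.24108487367630005), (0.028168726712465286, 0.04455976560711861), 89.14341735839844)
scene fixed_head 3021
0.13 [[0.4838 0.0882 0.1303]
 [0.5023 0.2284 0.141 ]
 [0.5262 0.2493 0.1499]] ((0.5055363178253174, 0.17226529121398926), (0.16957643628120422, 0.043821822851896286), 89.89672088623047)
0.15 [[0.4823 0.0871 0.1503]
 [0.5033 0.0934 0.1642]
 [0.5265 0.2528 0.1856]] ((0.5052486658096313, 0.17082735896110535), (0.16879843175411224, 0.044896576553583145), 89.46643829345703)Traceback (most recent call last):
  File "<stdin>", line 11, in <module>
    return asanyarray(a).trace(
           ~~~~~~~~~~~~~~~~~~~^
        offset=offset, axis1=axis1, axis2=axis2, dtype=dtype, out=out
        ^^^^^^^^^^^^^^^^^^^^^^^^^^^^^^^^^^^^^^^^^^^^^^^^^^^^^^^^^^^^^
    )
    ^
TypeError: 'str' object cannot be interpreted as an integer
```

The scene view shows the rest at about (270,235), with the telescoping head on the left and lower, and the shaft at (220,208). The top view shows the rest at (288,261), axis-aligned, and the shaft at (200,283) lying along world x. The blue box at (243,211) and the bottle at (256,171) are clear of both.

>>> carry_out --pt "-0.864 -0.512 0.05 0 0 0 0" --pt "-0.864 -0.512 0.05 0 0 0 0" --pt "-0.864 -0.512 0.05 0 0 0 0" --pt "-0.864 -0.512 0.05 0 0 0 0" --pt "-0.864 -0.512 0.05 0 0 0 0" --pt "-0.864 -0.512 0.05 0 0 0 0" --pt "-0.864 -0.512 0.05 0 0 0 0" --pt "-0.864 -0.512 0.05 0 0 0 0" --pt "-0.864 -0.512 0.05 0 0 0 0" --pt "-0.864 -0.512 0.05 0 0 0 0"

```text
t: 1.98
position: [0.3862, 0.3743, 0.2275]
ee_rot: [0.147, 0.989, 0.0, 0.0]
wrist_force: [0.5, 0.7, -0.6]
finger_gap: 0.998
gripper_force: 0.0
```

>>> carry_out --pt "-0.864 -0.512 0 0 0 0 0" --pt "-0.864 -0.512 0 0 0 0 0" --pt "-0.864 -0.512 0 0 0 0 0" --pt "-0.864 -0.512 0 0 0 0 0" --pt "-0.864 -0.512 0 0 0 0 0" --pt "-0.864 -0.512 0 0 0 0 0" --pt "0 0 0 0 0 0.037 0" --pt "0 0 0 0 0 0.037 0" --pt "0 0 0 0 0 0.037 0" --pt "0 0 0 0 0 0.037 0"

```text
t: 2.82
position: [0.5075, 0.2415, 0.2273]
ee_rot: [0.374, 0.927, 0.0, -0.0]
wrist_force: [0.6, -0.8, -0.0]
finger_gap: 1.001
gripper_force: 0.0
```

>>> carry_out --pt "0 0 0 0 0 0.037 0" --pt "0 0 0 0 0 0.037 0" --pt "0 0 0 0 0 0.037 0" --pt "0 0 0 0 0 0.037 0" --pt "0 0 0 0 0 0.037 0" --pt "0 0 0 0 0 0.037 0" --pt "0 0 0 0 0 0.037 0" --pt "0 0 0 0 0 0 0" --pt "0 0 0 0 0 0 0" --pt "0 0 0 0 0 0 0"

```text
t: 3.65
position: [0.5073, 0.2419, 0.2274]
ee_rot: [0.708, 0.707, 0.0, 0.0]
wrist_force: [0.2, 0.6, -0.7]
finger_gap: 1.002
gripper_force: 0.0
```

```bash
cat >> h.py <<'E'
from scipy.spatial.transform import Rotation as R
def go(target,yaw):
    "shift (rows of full scale, in the present tool axes) and turn about tool z (fractions) to reach target, tool y at yaw"
    s=sense();M=R.from_quat(s["ee_rot"]).as_matrix()
    y=np.arctan2(M[1,1],M[0,1]); x=np.array([np.sin(yaw),-np.cos(yaw),0])*-1
    want=np.c_[np.array([-np.sin(yaw),np.cos(yaw),0]),[np.cos(yaw),np.sin(yaw),0],[0,0,-1]]
    rv=R.from_matrix(M.T@want).as_rotvec()/np.pi
    print("t",s["t"],"pos",s["position"],"yaw",y,"gap",s["finger_gap"],"F",s["wrist_force"])
    print("shift now",M.T@(np.array(target)-s["position"])/.03,"shift after turn",want.T@(np.array(target)-s["position"])/.03,"turn",rv)
E
python3 - <<'E'
from h import *
im,d=grab_frame("wrist");cv2.imwrite("pics/w1.png",im)
go([.506,.241,.137],0)
for q in ["rest","rest_mid","pull_head","fixed_head"]:
    print(q,[(round(r["score"],2),w("wrist",r["point"])) for r in pinpoint("wrist",q)[:2]])
P=pts("wrist","",d,d>0)
Q=P[(P[:,2]>.14)&(P[:,2]<.195)&(abs(P[:,0]-.506)<.06)]
for lo,hi in [(.05,.15),(.2,.29)]:
    A=Q[(Q[:,1]>lo)&(Q[:,1]<hi)]
    if len(A)>20: print(len(A),np.percentile(A,[0.5,50,99.5],axis=0),cv2.minAreaRect(A[:,:2].astype(np.float32)))
E
```

```text
t 3.7 pos [0.5072 0.2419 0.2273] yaw -0.0016486209419171252 gap 0.9968125990817212 F [ 0.8496  0.4144 -0.6394]
shift now [-0.0294 -0.0413  3.0109] shift after turn [-0.0294 -0.0413  3.0109] turn [ 0.      0.     -0.0005]
rest [(0.62, array([0.508 , 0.1734, 0.    ]))]
rest_mid [(0.74, array([0.5083, 0.1714, 0.1781]))]
pull_head [(0.87, array([0.511 , 0.2465, 0.1467]))]
fixed_head []
2715 [[0.4844 0.2307 0.1413]
 [0.506  0.246  0.1588]
 [0.5277 0.2567 0.1656]] ((0.5062181353569031, 0.2435547411441803), (0.02688419446349144, 0.043733105063438416), 88.5939712524414)
```

View pics/w1.png

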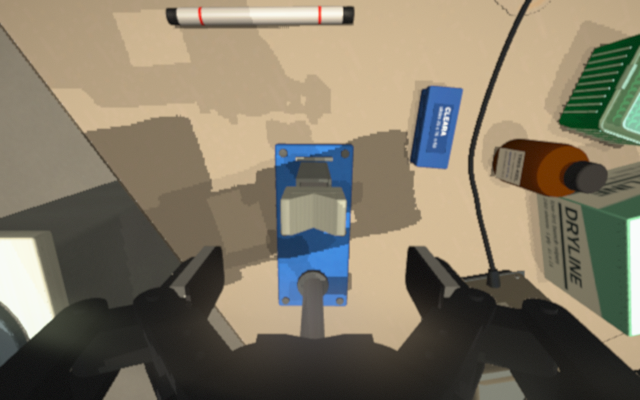

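The wrist view shows the pull head at (313,210), squarely between the fingers, and the shaft at (260,16). I'll descend and grip.

>>> carry_out --pt "0 -0.01 0.5 0 0 0 0" --pt "0 -0.01 0.5 0 0 0 0" --pt "0 -0.01 0.5 0 0 0 0" --pt "0 -0.01 0.5 0 0 0 0" --pt "0 0 0.5 0 0 0 0" --pt "0 0 0.48 0 0 0 0" --pt "0 0 0 0 0 0 0.3" --pt "0 0 0 0 0 0 0.6" --pt "0 0 0 0 0 0 1" --pt "0 0 0 0 0 0 1"

```text
t: 4.73
position: [0.5064, 0.2421, 0.1388]
ee_rot: [0.709, 0.706, 0.001, 0.0]
wrist_force: [-0.2, 1.2, -0.6]
finger_gap: 0.505
gripper_force: 64.9
```

>>> carry_out --pt "0 0 0 0 0 0 1" --pt "0 0 0 0 0 0 1" --pt "0 0 0 0 0 0 1" --pt "0 0 0 0 0 0 1" --pt "0 0 0 0 0 0 1" --pt "0 0 0 0 0 0 1" --pt "0 0 0 0 0 0 1" --pt "0 0 0 0 0 0 1" --pt "0 0 0 0 0 0 1" --pt "0 0 0 0 0 0 1"

```text
t: 5.57
position: [0.5064, 0.2421, 0.138]
ee_rot: [0.708, 0.706, 0.0, 0.0]
wrist_force: [-0.6, 0.3, 2.6]
finger_gap: 0.511
gripper_force: 65.1
```

>>> carry_out --pt "0 0 -0.02 0 0 0 1" --pt "0 0 -0.04 0 0 0 1" --pt "0 0 -0.04 0 0 0 1" --pt "0 0 -0.04 0 0 0 1" --pt "0 0 -0.04 0 0 0 1" --pt "0 0 -0.04 0 0 0 1" --pt "0 0 -0.04 0 0 0 1" --pt "0 0 -0.04 0 0 0 1" --pt "0 0 -0.04 0 0 0 1" --pt "0 0 -0.04 0 0 0 1"

```text
t: 6.4
position: [0.5063, 0.242, 0.1495]
ee_rot: [0.708, 0.706, 0.0, 0.0]
wrist_force: [3.7, 3.8, -9.0]
finger_gap: 0.507
gripper_force: 63.9
```

>>> carry_out --pt "0 0 -0.04 0 0 0 1" --pt "0 0 -0.04 0 0 0 1" --pt "0 0 -0.04 0 0 0 1" --pt "0 0 -0.04 0 0 0 1" --pt "0 0 -0.03 0 0 0 1" --pt "0 0 -0.03 0 0 0 1" --pt "0 0 -0.03 0 0 0 1" --pt "0 0 -0.03 0 0 0 1" --pt "0 0 0 0 0 0 1" --pt "0 0 0 0 0 0 1"

```text
t: 7.23
position: [0.5063, 0.242, 0.1592]
ee_rot: [0.708, 0.706, 0.001, 0.0]
wrist_force: [0.5, 2.5, 6.9]
finger_gap: 0.506
gripper_force: 65.5
```

>>> carry_out --pt "0 0 -0.02 0 0 0 1" --pt "0 0 -0.02 0 0 0 1" --pt "0 0 -0.02 0 0 0 1" --pt "0 0 -0.02 0 0 0 1" --pt "0 0 -0.02 0 0 0 1" --pt "0 0 0 0 0 0 1" --pt "0 0 0 0 0 0 1" --pt "0 0 0 0 0 0 1" --pt "0 0 0 0 0 0 1" --pt "0 0 0 0 0 0 1"

```text
t: 8.07
position: [0.5063, 0.2421, 0.1602]
ee_rot: [0.708, 0.706, 0.0, 0.0]
wrist_force: [3.2, 3.8, -2.6]
finger_gap: 0.504
gripper_force: 64.5
```

```bash
python3 - <<'E'
from h import *
im,d=grab_frame("scene");go([.506,.242,.16],0)
cv2.imwrite("pics/s2.png",cv2.resize(im[160:280,200:340],None,fx=5,fy=5,interpolation=cv2.INTER_CUBIC)[:600,:700])
for q in ["button","slide"]:
    print(q,[(round(r["score"],2),w("scene",r["point"])) for r in boxes_of("scene",q)[:2]])
E
```

```text
t 8.1167 pos [0.5063 0.242  0.1602] yaw -0.0037099710388923558 gap 0.5076357512176444 F [ 3.2392  4.8548 -3.6848]
shift now [-0.0009 -0.0114  0.0071] shift after turn [-0.0009 -0.0114  0.0071] turn [ 0.0002 -0.0001 -0.0012]
button []
slide [(0.56, array([0.505 , 0.2302, 0.1533]))]
```

View pics/s2.png

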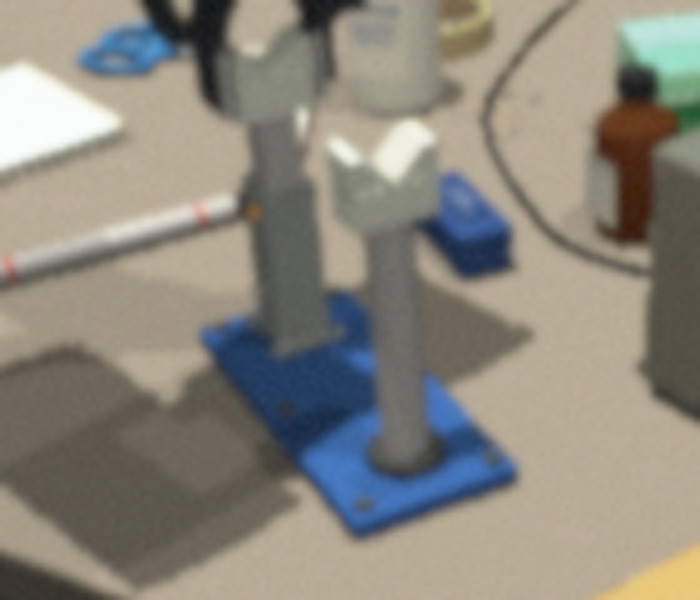

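The crop shows a brass spot at (250,208) on the tube's -x face, so the button may be out. I'll test with a small further pull.

>>> carry_out --pt "0 0 -0.02 0 0 0 1" --pt "0 0 -0.02 0 0 0 1" --pt "0 0 -0.02 0 0 0 1" --pt "0 0 -0.02 0 0 0 1" --pt "0 0 -0.02 0 0 0 1" --pt "0 0 0 0 0 0 1" --pt "0 0 0 0 0 0 1" --pt "0 0 0 0 0 0 1" --pt "0 0 0 0 0 0 1" --pt "0 0 0 0 0 0 1"

```text
t: 9.05
position: [0.5063, 0.242, 0.1629]
ee_rot: [0.708, 0.706, 0.0, 0.0]
wrist_force: [4.1, 3.6, -4.6]
finger_gap: 0.502
gripper_force: 64.2
```

```bash
python3 - <<'E'
from h import *
for c in ["scene","top"]:
    im,d=grab_frame(c)
    P=pts(c,"",d,d>0); Q=P[(P[:,2]>.12)&(P[:,2]<.2)&(abs(P[:,0]-.506)<.019)]
    for lo,hi in [(.085,.117),(.228,.255)]:
        A=Q[(Q[:,1]>lo)&(Q[:,1]<hi)]
        print(c,len(A),np.percentile(A[:,2],[1,50,95,99,100]))
    if c=="scene":
        cv2.imwrite("pics/s3.png",cv2.resize(im[170:240,235:285],None,fx=8,fy=8,interpolation=cv2.INTER_CUBIC))
E
```

```text
scene 366 [0.1213 0.1623 0.1842 0.1859 0.1873]
scene 289 [0.1206 0.16   0.1852 0.1874 0.188 ]
top 198 [0.1705 0.1812 0.188  0.1888 0.1891]Traceback (most recent call last):
  File "<stdin>", line 7, in <module>
    return _quantile_unchecked(
        a, q, axis, out, overwrite_input, method, keepdims, weights)
    return _ureduce(a,
                    func=_quantile_ureduce_func,
    ...<5 lines>...
                    overwrite_input=overwrite_input,
                    method=method)
    r = func(a, **kwargs)
    result = _quantile(arr,
                       quantiles=q,
    ...<2 lines>...
                       out=out,
                       weights=wgt)
    slices_having_nans = np.isnan(arr[-1, ...])
                                  ~~~^^^^^^^^^
IndexError: index -1 is out of bounds for axis 0 with size 0
```

View pics/s3.png

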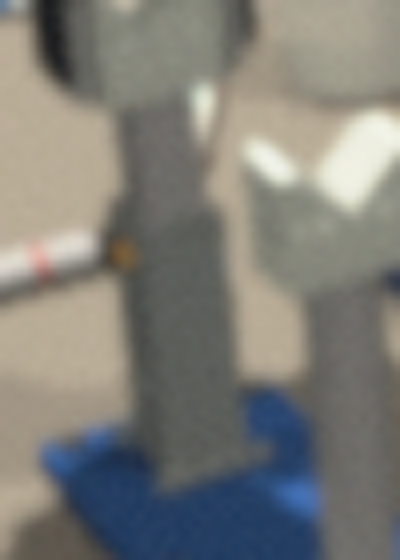

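The crop shows brass sticking out at (122,250), and the pulled head is within about 1.5 mm of the fixed one. I'll confirm the lock by force.

>>> carry_out --pt "0 0 -0.02 0 0 0 1" --pt "0 0 -0.02 0 0 0 1" --pt "0 0 -0.02 0 0 0 1" --pt "0 0 -0.02 0 0 0 1" --pt "0 0 0 0 0 0 1" --pt "0 0 0 0 0 0 1" --pt "0 0 0 0 0 0 1" --pt "0 0 0 0 0 0 1" --pt "0 0 0 0 0 0 1" --pt "0 0 0 0 0 0 1"

```text
t: 9.98
position: [0.5063, 0.242, 0.164]
ee_rot: [0.708, 0.706, 0.0, -0.0]
wrist_force: [5.6, 4.8, -12.1]
finger_gap: 0.503
gripper_force: 63.7
```

>>> carry_out --pt "0 0 0.05 0 0 0 0.5" --pt "0 0 0 0 0 0 0" --pt "0 0 0 0 0 0 0" --pt "0 0 0 0 0 0 0" --pt "0 0 0 0 0 0 0" --pt "0 0 -0.4 0 0 0 0" --pt "0 0 -0.7 0 0 0 0" --pt "0 0 -0.7 0 0 0 0" --pt "0 0 -0.7 0 0 0 0" --pt "0 0 0 0 0 0 0"

```text
t: 10.82
position: [0.5081, 0.2422, 0.2439]
ee_rot: [0.708, 0.706, 0.003, 0.002]
wrist_force: [0.6, 1.0, -0.1]
finger_gap: 0.998
gripper_force: 0.0
```

>>> carry_out --pt "0.7 -0.22 0 0 0 0 0" --pt "0.7 -0.22 0 0 0 0 0" --pt "0.7 -0.22 0 0 0 0 0" --pt "0.7 -0.22 0 0 0 0 0" --pt "0.7 -0.22 0 0 0 0 0" --pt "0.7 -0.22 0 0 0 0 0" --pt "0.7 -0.22 0 0 0 0 0" --pt "0.6 -0.22 0 0 0 -0.02 0" --pt "0 0 0 0 0 -0.038 0" --pt "0 0 0 0 0 -0.038 0"

```text
t: 11.65
position: [0.4524, 0.4077, 0.2387]
ee_rot: [0.591, 0.807, -0.001, -0.0]
wrist_force: [-0.7, 0.8, 0.5]
finger_gap: 0.996
gripper_force: 0.0
```

>>> carry_out --pt "0 0 0.2 0 0 -0.038 0" --pt "0 0 0.2 0 0 -0.038 0" --pt "0 0 0.2 0 0 -0.038 0" --pt "0 0 0.2 0 0 -0.038 0" --pt "0 0 0.2 0 0 -0.038 0" --pt "0 0 0.2 0 0 -0.038 0" --pt "0 0 0.2 0 0 -0.038 0" --pt "0 0 0.2 0 0 -0.038 0" --pt "0 0 0.2 0 0 -0.038 0" --pt "0 0 0.2 0 0 -0.038 0"

```text
t: 12.48
position: [0.4531, 0.4064, 0.1786]
ee_rot: [0.036, 0.999, -0.001, -0.001]
wrist_force: [-1.1, 0.2, -0.4]
finger_gap: 0.999
gripper_force: 0.0
```

```bash
python3 - <<'E'
from h import *
go([.453,.408,.002],np.pi/2)
im,d=grab_frame("wrist");cv2.imwrite("pics/w4.png",im)
print([(round(r["score"],2),w("wrist",r["point"])) for r in pinpoint("wrist","shaft_mid")[:2]])
for r in trace("wrist","shaft_mid")[:1]:
    P=pts("wrist","",d,r["region"]); P=P[(P[:,2]>.004)&(P[:,2]<.025)]
    print(len(P),np.percentile(P,[1,50,99],axis=0),cv2.minAreaRect(P[:,:2].astype(np.float32)))
    S=P[P[:,2]>.011]; m=S.mean(0); print(m, np.polyfit(S[:,0],S[:,1],1))
im,d=grab_frame("scene");print([(round(r["score"],2),w("scene",r["point"])) for q in ["pull_head","fixed_head"] for r in pinpoint("scene",q)[:1]])
im,d=grab_frame("top")
P=pts("top","",d,d>0); Q=P[(P[:,2]>.12)&(P[:,2]<.2)&(abs(P[:,0]-.506)<.04)]
for lo,hi in [(.08,.125),(.22,.265)]:
        A=Q[(Q[:,1]>lo)&(Q[:,1]<hi)]
        print(len(A),np.percentile(A,[1,50,95,99,100],axis=0),cv2.minAreaRect(A[:,:2].astype(np.float32)))
E
```

```text
t 12.4833 pos [0.4531 0.4064 0.1786] yaw 1.4980205445975947 gap 0.9989414318851099 F [-1.0886  0.2385 -0.4147]
shift now [-0.0006  0.0637  5.8866] shift after turn [0.0041 0.0547 5.8867] turn [-0.0005 -0.0005 -0.0232]
[(0.61, array([0.4529, 0.4082, 0.0058]))]
2888 [[0.3595 0.4009 0.0084]
 [0.4405 0.4087 0.014 ]
 [0.5432 0.4164 0.0162]] ((0.4519643187522888, 0.40863141417503357), (0.016025595366954803, 0.1886959969997406), 89.92682647705078)
[0.4443 0.4087 0.014 ] [-0.0015  0.4093]
[(0.57, array([0.5071, 0.2403, 0.1716])), (0.7, array([0.5046, 0.1037, 0.1671]))]
246 [[0.4831 0.0931 0.1711]
 [0.5049 0.1044 0.1824]
 [0.5246 0.1175 0.1885]
 [0.5267 0.1177 0.1897]
 [0.5268 0.1177 0.1902]] ((0.5049357414245605, 0.10538246482610703), (0.024631861597299576, 0.04366476088762283), 89.65988159179688)
286 [[0.4861 0.2318 0.1251]
 [0.5056 0.242  0.1827]
 [0.5254 0.2558 0.191 ]
 [0.5273 0.2571 0.192 ]
 [0.5277 0.2576 0.1928]] ((0.5068708062171936, 0.2446686178445816), (0.025728115811944008, 0.042251233011484146), 88.80170440673828)
```

View pics/w4.png

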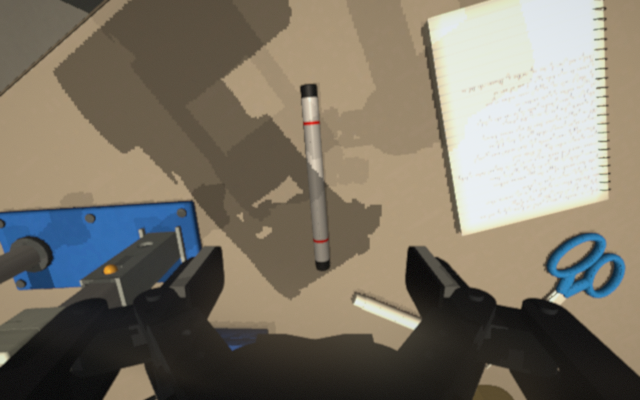

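The wrist view shows the shaft at (315,175), running along x, and the button clearly out at (110,270). I'll grasp the shaft.

>>> carry_out --pt "0 0 0 0 0 -0.0232 0" --pt "0.037 0.07 0.6 0 0 0 0" --pt "0 0 0.8 0 0 0 0" --pt "0 0 0.8 0 0 0 0" --pt "0 0 0.8 0 0 0 0" --pt "0 0 0.8 0 0 0 0" --pt "0 0 0.6 0 0 0 0" --pt "0 0 0.4 0 0 0 0" --pt "0 0 0.3 0 0 0 0" --pt "0 0 0.2 0 0 0 0"

```text
t: 13.67
position: [0.4528, 0.4092, 0.02]
ee_rot: [0.003, 1.0, -0.0, -0.0]
wrist_force: [-0.2, 0.3, 0.5]
finger_gap: 1.001
gripper_force: 0.0
```

```bash
python3 - <<'E'
from h import *
go([.452,.4086,.0135],np.pi/2)
E
```

```text
t 13.6667 pos [0.4528 0.4092 0.02  ] yaw 1.564273691925187 gap 1.0005679039983328 F [-0.1716  0.2902  0.4785]
shift now [ 0.0273 -0.0211  0.218 ] shift after turn [ 0.0275 -0.021   0.218 ] turn [-0.     -0.     -0.0021]
```

>>> carry_out --pt "0 -0.02 0.1 0 0 0 0" --pt "0 0 0.1 0 0 0 0" --pt "0 0 0 0 0 0 0.4" --pt "0 0 0 0 0 0 0.6" --pt "0 0 0 0 0 0 0.8" --pt "0 0 0 0 0 0 1" --pt "0 0 0 0 0 0 1" --pt "0 0 0 0 0 0 1" --pt "0 0 0 0 0 0 1" --pt "0 0 0 0 0 0 1"

```text
t: 14.5
position: [0.4529, 0.4087, 0.0152]
ee_rot: [0.003, 1.0, 0.0, 0.0]
wrist_force: [-1.3, -0.9, 5.3]
finger_gap: 0.155
gripper_force: 58.7
```

>>> carry_out --pt "0 0 0 0 0 0 1" --pt "0 0 0 0 0 0 1" --pt "0 0 -0.2 0 0 0 1" --pt "0 0 -0.4 0 0 0 1" --pt "0 0 -0.8 0 0 0 1" --pt "0 0 -0.9 0 0 0 1" --pt "0 0 -0.9 0 0 0 1" --pt "0 0 -0.9 0 0 0 1" --pt "0 0 -0.9 0 0 0 1" --pt "0 0 -0.9 0 0 0 1"

```text
t: 15.33
position: [0.4521, 0.4083, 0.1932]
ee_rot: [0.003, 1.0, -0.0, -0.0]
wrist_force: [0.5, 0.5, -2.5]
finger_gap: 0.156
gripper_force: 58.6
```

>>> carry_out --pt "0 0 -0.6 0 0 0.02 1" --pt "0 0 -0.8 0 0 0.037 1" --pt "0 0 -0.6 0 0 0.037 1" --pt "0 0 -0.2 0 0 0.037 1" --pt "0 0 0 0 0 0.037 1" --pt "0 0 0 0 0 0.037 1" --pt "0 0 0 0 0 0.037 1" --pt "0 0 0 0 0 0.037 1" --pt "0 0 0 0 0 0.037 1" --pt "0 0 0 0 0 0.037 1"

```text
t: 16.17
position: [0.4521, 0.4082, 0.2578]
ee_rot: [0.532, 0.847, -0.0, -0.0]
wrist_force: [0.6, -0.6, -2.0]
finger_gap: 0.154
gripper_force: 58.8
```

>>> carry_out --pt "0 0 0 0 0 0.037 1" --pt "0 0 0 0 0 0.037 1" --pt "0 0 0 0 0 0.037 1" --pt "0 0 0 0 0 0.034 1" --pt "0 0 0 0 0 0 1" --pt "-0.5 0.12 0 0 0 0 1" --pt "-0.7 0.15 0 0 0 0 1" --pt "-0.7 0.15 0 0 0 0 1" --pt "-0.7 0.15 0 0 0 0 1" --pt "-0.7 0.15 0 0 0 0 1"

```text
t: 17.0
position: [0.4741, 0.3078, 0.2577]
ee_rot: [0.706, 0.708, -0.0, 0.0]
wrist_force: [-0.2, 0.6, -2.2]
finger_gap: 0.157
gripper_force: 58.6
```

>>> carry_out --pt "-0.7 0.15 0 0 0 0 1" --pt "-0.7 0.15 0 0 0 0 1" --pt "-0.7 0.15 0 0 0 0 1" --pt "-0.7 0.15 0 0 0 0 1" --pt "-0.7 0.15 0 0 0 0 1" --pt "-0.6 0.15 0 0 0 0 1" --pt "-0.4 0.1 0 0 0 0 1" --pt "0 0 0 0 0 0 1" --pt "0 0 0 0 0 0 1" --pt "0 0 0 0 0 0 1"

```text
t: 17.83
position: [0.504, 0.175, 0.2577]
ee_rot: [0.707, 0.707, 0.0, -0.0]
wrist_force: [0.5, 0.2, -2.2]
finger_gap: 0.157
gripper_force: 58.6
```

```bash
python3 - <<'E'
from h import *
go([.506,.1725,.19],-.004)
for c in ["wrist","scene"]:
    im,d=grab_frame(c)
    print([(q,round(r["score"],2),w(c,r["point"])) for q in ["shaft_mid","rest_mid","fixed_head"] for r in pinpoint(c,q)[:1]])
    for r in trace(c,"shaft_mid")[:1]:
        P=pts(c,"",d,r["region"]);P=P[P[:,2]>.2]
        print(len(P),np.percentile(P,[1,50,99],axis=0),np.polyfit(P[:,1],P[:,0],1),np.polyfit(P[:,1],P[:,2],1))
    cv2.imwrite(f"pics/{c}5.png",im if c=="wrist" else cv2.resize(im[130:280,180:340],None,fx=4,fy=4))
E
```

```text
t 17.8333 pos [0.504  0.175  0.2577] yaw 0.0008024970773564761 gap 0.15737761182042234 F [ 0.4882  0.2296 -2.223 ]
shift now [-0.0846  0.0663  2.2556] shift after turn [-0.083   0.066   2.2557] turn [-0.0001 -0.0002  0.0015]
[('shaft_mid', 0.82, array([0.5057, 0.1786, 0.2479]))]
9666 [[0.4958 0.1352 0.2508]
 [0.5035 0.2173 0.2563]
 [0.5111 0.2698 0.2584]] [-0.0053  0.5047] [-0.0036  0.2567]
[('shaft_mid', 0.65, array([0.5012, 0.1757, 0.2499])), ('rest_mid', 0.82, array([0.5044, 0.1728, 0.1789])), ('fixed_head', 0.82, array([0.5072, 0.1069, 0.1653]))]
241 [[0.4953 0.0788 0.2424]
 [0.4993 0.1294 0.2532]
 [0.5098 0.2673 0.2568]] [-0.0197  0.5033] [0.0096 0.2507]
```

View pics/scene5.png

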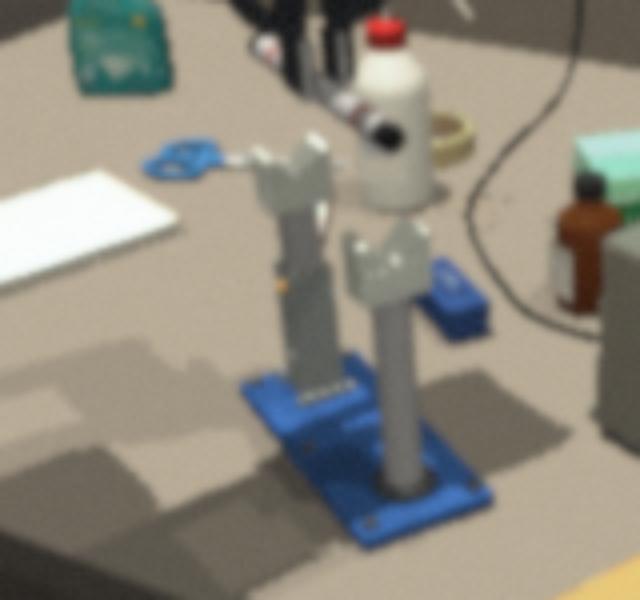

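The crop shows the shaft held above both level V-heads, with the button out at (283,285). I'll lower it.

>>> carry_out --pt "-0.083 0.06 0 0 0 0 1" --pt "0 0 0.2 0 0 0 1" --pt "0 0 0.4 0 0 0 1" --pt "0 0 0.4 0 0 0 1" --pt "0 0 0.4 0 0 0 1" --pt "0 0 0.3 0 0 0 1" --pt "0 0 0.2 0 0 0 1" --pt "0 0 0.1 0 0 0 1" --pt "0 0 0 0 0 0 1" --pt "0 0 0 0 0 0 1"

```text
t: 19.17
position: [0.5065, 0.1721, 0.1978]
ee_rot: [0.707, 0.707, 0.0, 0.0]
wrist_force: [0.2, -0.2, -3.2]
finger_gap: 0.154
gripper_force: 58.6
```

>>> carry_out --pt "0 0 0.03 0 0 0 1" --pt "0 0 0.03 0 0 0 1" --pt "0 0 0.03 0 0 0 1" --pt "0 0 0.02 0 0 0 1" --pt "0 0 0.02 0 0 0 1" --pt "0 0 0 0 0 0 1" --pt "0 0 0 0 0 0 1" --pt "0 0 0 0 0 0 1" --pt "0 0 0 0 0 0 1" --pt "0 0 0 0 0 0 1"

```text
t: 20.0
position: [0.5062, 0.1721, 0.1937]
ee_rot: [0.707, 0.707, 0.0, 0.0]
wrist_force: [0.2, 0.1, -2.2]
finger_gap: 0.156
gripper_force: 58.6
```

No contact yet, so I'll go lower in small steps.

>>> carry_out --pt "0 0 0.02 0 0 0 1" --pt "0 0 0.02 0 0 0 1" --pt "0 0 0.02 0 0 0 1" --pt "0 0 0.02 0 0 0 1" --pt "0 0 0 0 0 0 1" --pt "0 0 0 0 0 0 1" --pt "0 0 0 0 0 0 1" --pt "0 0 0 0 0 0 1" --pt "0 0 0 0 0 0 1" --pt "0 0 0 0 0 0 1"

```text
t: 20.83
position: [0.5062, 0.1721, 0.1914]
ee_rot: [0.707, 0.707, 0.0, 0.0]
wrist_force: [-0.5, 1.7, -1.5]
finger_gap: 0.155
gripper_force: 58.7
```

>>> carry_out --pt "0 0 0.02 0 0 0 1" --pt "0 0 0.02 0 0 0 1" --pt "0 0 0.02 0 0 0 1" --pt "0 0 0 0 0 0 1" --pt "0 0 0 0 0 0 1" --pt "0 0 0 0 0 0 1" --pt "0 0 0 0 0 0 1" --pt "0 0 0 0 0 0 1" --pt "0 0 0 0 0 0 1" --pt "0 0 0 0 0 0 1"

```text
t: 21.67
position: [0.5064, 0.1722, 0.1903]
ee_rot: [0.707, 0.707, 0.0, 0.0]
wrist_force: [-0.8, 1.1, 4.4]
finger_gap: 0.153
gripper_force: 59.5
```

Contact. Next I'll open slowly and then withdraw upward.

>>> carry_out --pt "0 0 0 0 0 0 0.75" --pt "0 0 0 0 0 0 0.65" --pt "0 0 0 0 0 0 0.5" --pt "0 0 0 0 0 0 0.3" --pt "0 0 0 0 0 0 0.3" --pt "0 0 0 0 0 0 0.3" --pt "0 0 -0.2 0 0 0 0.3" --pt "0 0 -0.5 0 0 0 0.3" --pt "0 0 -0.8 0 0 0 0.3" --pt "0 0 -0.8 0 0 0 0.3"

```text
t: 22.5
position: [0.5056, 0.172, 0.259]
ee_rot: [0.707, 0.707, -0.001, -0.001]
wrist_force: [0.6, -1.1, 0.4]
finger_gap: 0.701
gripper_force: 0.0
```

>>> carry_out --pt "0 0 -0.8 0 0 0 0.3" --pt "0 0 -0.5 0 0 0 0.3" --pt "0 0 0 0 0 0 0.3" --pt "0 0 0 0 0 0 0.3" --pt "0 0 0 0 0 0 0.3" --pt "0 0 0 0 0 0 0.3" --pt "0 0 0 0 0 0 0.3" --pt "0 0 0 0 0 0 0.3" --pt "0 0 0 0 0 0 0.3" --pt "0 0 0 0 0 0 0.3"

```text
t: 23.33
position: [0.506, 0.1721, 0.2971]
ee_rot: [0.707, 0.707, -0.0, -0.0]
wrist_force: [-0.0, 0.2, 0.0]
finger_gap: 0.702
gripper_force: 0.0
```

```bash
python3 - <<'E'
from h import *
go([.506,.1725,.19],0)
for c in ["wrist","scene"]:
    im,d=grab_frame(c)
    print([(q,round(r["score"],2),w(c,r["point"])) for q in ["shaft_mid","rest_mid"] for r in pinpoint(c,q)[:1]])
    for r in trace(c,"shaft_mid")[:1]:
        P=pts(c,"",d,r["region"]);P=P[P[:,2]>.165]
        print(len(P),np.percentile(P,[1,50,99],axis=0),np.polyfit(P[:,1],P[:,0],1),np.polyfit(P[:,1],P[:,2],1))
cv2.imwrite("pics/s6.png",cv2.resize(im[130:280,180:340],None,fx=4,fy=4))
E
```

```text
t 23.3333 pos [0.506  0.1721 0.2971] yaw 0.00011678344433552471 gap 0.702465837858631 F [-0.0174  0.2264  0.0261]
shift now [0.0154 0.0026 3.5688] shift after turn [ 0.0149 -0.0007  3.5688] turn [-0.0003  0.      0.    ]
[('shaft_mid', 0.56, array([0.5045, 0.1752, 0.1811])), ('rest_mid', 0.65, array([0.5061, 0.1722, 0.1796]))]
4366 [[0.4977 0.0813 0.179 ]
 [0.5056 0.1884 0.1884]
 [0.514  0.2659 0.191 ]] [0.0095 0.504 ] [-0.0101  0.1897]
[('shaft_mid', 0.69, array([0.504 , 0.173 , 0.1827])), ('rest_mid', 0.98, array([0.5041, 0.1703, 0.1769]))]
301 [[0.4968 0.0755 0.173 ]
 [0.501  0.1445 0.1856]
 [0.5165 0.2598 0.1893]] [-0.0089  0.5034] [0.006  0.1836]
```

View pics/s6.png

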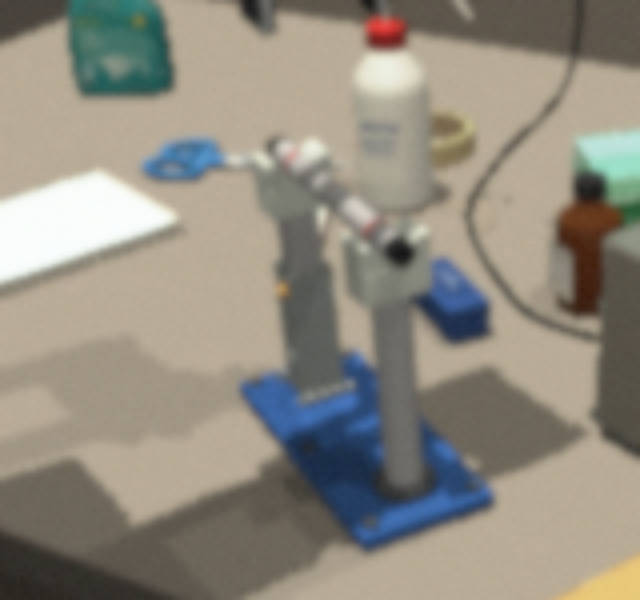

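The crop shows the shaft lying in both Vs from (275,147) to (400,250), level and centred, with the button still out at (283,290). I'm handing it in.

```bash
python3 -c "
from cell import *
print(close_job())"
```

```text
the job is handed in; nothing more can be done
None
```

The job is handed in, though no verdict came back: the pulled V-head is locked with the button out, and the shaft lies level and centred in both V-heads with the gripper clear; nothing I did came near the bottle, slide box or tube rack.

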